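# Tip the cover plate over against the bench stop

## Robot

A 6-joint arm with a two-finger parallel gripper is mounted at the origin on a cart in front of the work surface, level with it; the furniture and walls round the work are solid. World frame = base frame: x ahead of the robot, y to its left, z up, the work surface at z = 0. Lengths are in m, angles in degrees, forces in N, time in s.
With the tool pointing down it reaches from about 0.325 to 0.85 m from the base axis. Payload 15.5 kg.
Tool frame: the origin (TCP) lies at the very end of the fingers, on their centre line; the grasp point (between the pads) lies arm.grip_depth behind it (arm.grip_depth is the distance from the TCP to the grasp point, in m); z points along the fingers, y is the direction in which the jaws open and shut (so a half turn about z gives the same grasp; the last joint's range is limited). The gripper opens to 91 mm and grips with 3 to 60 N. Pads are 32 mm wide; open, the fingers measure 118 mm over their backs; the gripper's body (76 mm by 178 mm) begins 60 mm behind the grasp point.
Start: joints at [62.653, 28.281, 77.091, -0, 74.628, -5.472], TCP at [0.233, 0.58, 0.214] pointing down, gripper open.
Joint ranges: [-166.48, 166.48], [-47.26, 123.95], [12.59, 153.08], [-70.14, 250.14], [6.76, 159.57], [-176.63, 176.63]. Speed limits (degrees/s): [108.29, 108.29, 147.25, 172.46, 172.46, 172.46].

## Interface

Orientations are given as a 3x3 rotation matrix whose columns are the frame's x, y, z axes.
In Python, from rig import arm gives the robot as it stands. Calls block until the motion is done:
- arm.move_to(position, orientation): joint-space move of the TCP to a pose.
- arm.move_l(position, orientation=None, feed=0.15): straight line of the TCP; orientation=None keeps the orientation; feed is the mean speed in m/s.
- arm.move_joints(angles): joint-space move.
- arm.grip(opening): finger opening in m; the grip force is fixed at half the most; returns when the fingers have stopped.
- arm.sleep(seconds).
- arm.solve_ik(position, orientation): joint angles nearest the present ones, or None.
- arm.snapshot(name): name is "side" or "top"; returns the picture (420x560x3 uint8, red, green, blue); there is no depth.
- arm.get_calibration(name): a dict with "intrinsics" (3x3 intrinsics, pixels), "cam_to_world" (4x4, takes a point from camera to world coordinates). Camera axes: x right, y down, z forward; pixel columns grow to the right and rows downward; lengths in m; the calibration is good to about 2 mm. A picture is of the moment at which its call begins. get_calibration takes no time and is no camera call.
A pose or a line that the arm cannot do raises arm.Unreachable and nothing moves.
- arm.sign_off(): hands the job in, once; it reports no verdict.
Readings, each from a call of its own:
- arm.current_t(): time.
- arm.current_joint_positions(): joint angles.
- arm.current_dq(): joint speeds.
- arm.current_tau(): joint torques, N m.
- arm.current_ee_pos(): TCP position.
- arm.current_tool_rot(): TCP orientation.
- arm.current_force(): force on the tool from outside, world axes, zero at the start.
- arm.current_torque(): the same for the moment, N m.
- arm.current_width(): finger opening in m.
Only numpy, scipy, OpenCV 4.12 (cv2) and the standard library are available. Lean on these libraries where they do the work, as an engineer would, in place of code of your own. Each camera call takes 0.05 s, during which the arm holds its last target. There are 200 camera calls.

## Task

The aluminium cover plate lies gasket face down on the plywood base board, in front of the upright steel stop. Without gripping or lifting it, push it with the fingertips against the stop until its far edge climbs and the plate stands leaning on the stop; then, from behind, push its upper edge back so that it turns right over and lies flat, wholly or nearly wholly on the board, in front of the stop, gasket face up. Leave the other things on the bench where they are.

Things in the scene. Friction and masses are not known exactly. Their poses are not given: they have to be found in the camera images.
- cover: flat aluminium cover plate, 90 (x) x 120 (y) x 8 mm, 0.2 kg, loose, lying on the stop's base board; small dark screw holes in both faces, a thin black rubber gasket frame flush in one. Origin at the centre of the gasket face, z out of the plain face (up at the start). Its 120 mm +x edge faces the stop within 0.2 rad, about 5 to 45 mm from it
- cover_near (a point): middle of the plate's 120 mm edge at its -x side (away from the stop at the start), half way up its thickness
- cover_far (a point): middle of the 120 mm edge at its +x side (towards the stop at the start), half way up its thickness
- cover_left (a point): middle of the 90 mm edge at its +y side, half way up its thickness
- cover_right (a point): middle of the 90 mm edge at its -y side, half way up its thickness
- stop: polished steel stop, 150 mm wide (y), 56 high, fixed at the back of a fixed plywood base board (170 wide, x -165 to 70 mm, 6 thick: its top is 6 mm above the bench). Origin on the board's top, middle of the foot of the stop's front; x points into the stop. Hollow slippery front, facets (x,z mm): 0,0 - 15,12 - 24,26 - 29,42 - 30,56. Behind: ribs and a base with two bolts, low, to x 62
- stop_top (a point): middle of the stop's top edge (8 mm thick there). A plate edge pushed at board height climbs the front with a few N; when the plate's near edge reaches the foot it leans at about 60 degrees, its upper edge about 80 mm above the board (24 mm above the stop) and 45 mm behind the foot, and stays so when left alone
- nut: big hexagonal steel nut, 41 mm, 18 mm high, behind the right end of the stop; origin under its centre
- spool: small spool of solder wire, 54 mm across, 39 mm high, standing at the right end of the stop; origin under its centre
- tape_roll: roll of masking tape lying flat, 98 mm across, 26 mm high, at the left; origin under its centre
- screwdriver: red-handled screwdriver, 209 mm long, lying far left; origin under its centre
- tin: closed small round tin, 84 mm across, 52 mm high, behind the stop; origin under its centre
- offcut: wooden offcut block, 56 x 130 x 44 mm, at the front of the bench left of the vice; origin under its centre
- marker: black marker pen, 134 mm long, 18 mm thick, lying behind the stop; origin under its centre

How it is judged:
By the outcome, as a careful person would: the job done as asked, in the order asked, and still so for the second after the job is handed in, with the robot touching nothing.
It also fails if it takes over 50 s, if anything falls off the work surface, if the arm or the gripper's body presses on something with over 40 N, if the wrist force passes 120 N, or if a joint passes its speed limit or range.

## Working session

There is one attempt and no reset: what is moved stays moved. The work goes in short steps, each a Python script; the robot and the scene stay as the last script left them, time stands still between calls to the robot, and variables do not carry over. Pictures are saved under pics/ and viewed, about 8 in all and at most 12, crops included, and the job is handed in when it is done.

```bash
ls; mkdir -p pics; python3 - <<'E'
from rig import arm
import cv2,numpy as np
for n in("top","side"):
    cv2.imwrite(f"pics/{n}0.png",arm.snapshot(n)[:,:,::-1]); c=arm.get_calibration(n); print(n,np.round(c["intrinsics"],1).tolist(),np.round(c["cam_to_world"],3).tolist())
print(arm.grip_depth,arm.current_t(),arm.current_width())
E
```

```text
pics
top [[445.6, 0.0, 288.2], [0.0, 445.6, 213.7], [0.0, 0.0, 1.0]] [[0.019, -0.998, 0.052, 0.515], [-1.0, -0.019, -0.002, 0.022], [0.003, -0.052, -0.999, 1.07], [0.0, 0.0, 0.0, 1.0]]
side [[402.9, 0.0, 279.8], [0.0, 402.9, 207.8], [0.0, 0.0, 1.0]] [[0.911, -0.173, 0.373, 0.172], [-0.411, -0.338, 0.847, -0.907], [-0.021, -0.925, -0.379, 0.498], [0.0, 0.0, 0.0, 1.0]]
0.0188 0.1 0.0910227678525966
```

View pics/top0.png

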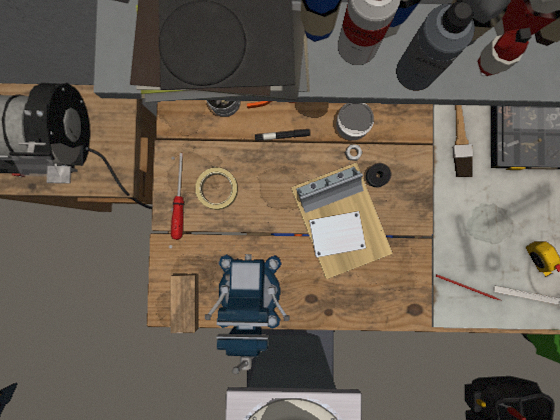

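View pics/side0.png

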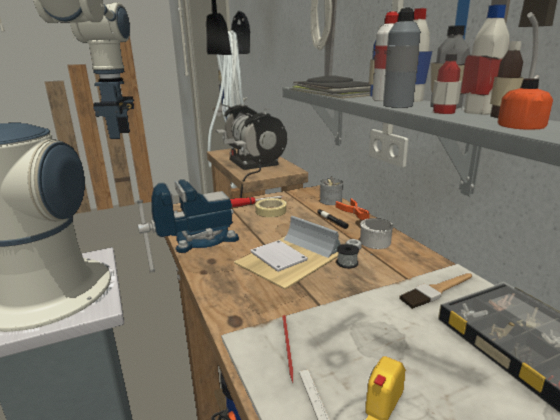

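The top view shows the board at about (290–392, 165–278), with the plate at (308–366, 212–257). The stop runs along (298–362, 170–205), with the spool at (378,175) and the nut at (353,153). I'll enlarge that region to get the corners.

```bash
python3 - <<'E'
import cv2
a=cv2.imread("pics/top0.png")[145:285,275:415]
cv2.imwrite("pics/c1.png",cv2.resize(a,(560*1,560),interpolation=cv2.INTER_CUBIC))
E
```

```text
(no output)
```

View pics/c1.png

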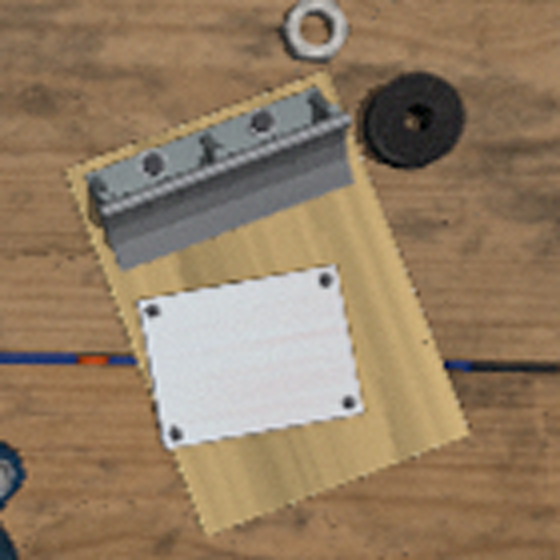

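The crop gives these corners:
- **Board:** (68,170), (325,72), (468,435), (208,533)
- **Plate:** (139,300), (336,266), (361,411), (166,446)
- **Stop foot:** (122,268) to (353,183)

Next I'll project them to world coordinates.

```bash
cat > h.py <<'E'
import numpy as np, cv2
def px2w(arm,cam,uv,z):
    c=arm.get_calibration(cam);T=np.array(c["cam_to_world"]);K=np.array(c["intrinsics"])
    d=T[:3,:3]@np.linalg.solve(K,[uv[0],uv[1],1]);o=T[:3,3]
    return o+d*(z-o[2])/d[2]
E
python3 - <<'E'
from rig import arm
from h import *
f=lambda u,v,z:px2w(arm,"top",(275+(u+.5)/4-.5,145+(v+.5)/4-.5),z)
B=np.array([f(*p,.006) for p in[(68,170),(325,72),(468,435),(208,533)]])
P=np.array([f(*p,.014) for p in[(139,300),(336,266),(361,411),(166,446)]])
S=np.array([f(*p,.006) for p in[(122,268),(353,183)]])
top=np.array([f(*p,.062) for p in[(105,208),(350,122)]])
L=lambda Q:[round(float(np.linalg.norm(Q[i]-Q[(i+1)%len(Q)])),4) for i in range(len(Q))]
ang=lambda v:np.degrees(np.arctan2(v[1],v[0]))
for n,Q in zip("BPS",(B,P,S)):print(n,Q.round(4).tolist(),L(Q),Q.mean(0).round(4))
print("top",top.round(4).tolist(),L(top))
# yaw of x axis
print("board yaw",ang(B[0]-B[3]),ang(B[1]-B[2]),ang(B[0]-B[1])-90,"stop",ang(S[0]-S[1])-90,"plate",ang(P[0]-P[3]),ang(P[1]-P[2]),ang(P[0]-P[1])-90)
a=np.radians(ang(B[0]-B[1]+B[3]-B[2])-90);x=np.array([np.cos(a),np.sin(a)]);y=np.array([-x[1],x[0]])
# origin: board back mid is +0.070
o=B[:,:2].mean(0)+x*(0.165-0.1175); print("yaw",np.degrees(a),"o",o)
for n,Q in zip("BPST",(B,P,S,top)):print(n,[(round(float((q[:2]-o)@x*1e3),1),round(float((q[:2]-o)@y*1e3),1)) for q in Q])
for n,u,v,z in(("spool",414,120,.039),("nut",316,28,.018)):
    q=f(u,v,z);print(n,q,(q[:2]-o)@x,(q[:2]-o)@y)
q=px2w(arm,"top",(354,121),.052);print("tin",(q[:2]-o)@x,(q[:2]-o)@y)
R0=arm.current_tool_rot();print(np.round(R0,3))
E
```

```text
B [[0.6347, 0.0124, 0.006], [0.697, -0.1411, 0.006], [0.4809, -0.2288, 0.006], [0.42, -0.0748, 0.006]] [0.1656, 0.2332, 0.1656, 0.2318] [ 0.5581 -0.1081  0.006 ]
P [[0.5572, -0.0311, 0.014], [0.5797, -0.1477, 0.014], [0.4941, -0.1635, 0.014], [0.4713, -0.0485, 0.014]] [0.1188, 0.087, 0.1172, 0.0877] [ 0.5256 -0.0977  0.014 ]
S [[0.5765, -0.021, 0.006], [0.6302, -0.1587, 0.006]] [0.1478, 0.1478] [ 0.6034 -0.0898  0.006 ]
top [[0.6072, -0.0085, 0.062], [0.659, -0.1471, 0.062]] [0.148, 0.148]
board yaw 22.095714042867723 22.08330786004693 22.082812084993222 stop 21.33418901439336 plate 11.443084303521001 10.41889001793832 10.908977086732364
yaw 21.838073037886176 o [ 0.60223806 -0.09038732]
B [(68.4, 83.3), (69.1, -82.3), (-164.1, -83.3), (-163.4, 82.3)]
P [(-19.7, 71.8), (-42.3, -44.8), (-127.6, -27.6), (-106.0, 87.6)]
S [(1.9, 74.0), (0.6, -73.8)]
T [(35.0, 74.2), (31.6, -73.7)]
spool [ 0.66420951 -0.18820709  0.039     ] 0.021136850191941017 -0.11385254130739762
nut [ 0.72122963 -0.13359403  0.018     ] 0.09438036162476263 -0.0843691938568144
tin 0.15642279774647044 -0.10385747152001369
[[-0.928  0.373 -0.   ]
 [ 0.373  0.928 -0.001]
 [ 0.    -0.001 -1.   ]]
```

```bash
cat >> h.py <<'E'
A=np.radians(21.85);X=np.array([np.cos(A),np.sin(A),0]);Y=np.array([-X[1],X[0],0]);O=np.array([.6025,-.090,.006])
W=lambda x,y,z:O+(x*X+y*Y)/1e3+[0,0,z/1e3]      # stop-frame mm -> world
Z=np.array([0,0,-1.])
def R(tx):return np.column_stack([tx,np.cross(Z,tx),Z])
def loc(p):p=np.asarray(p)-O;return np.round([p@X*1e3,p@Y*1e3,p[2]*1e3],1)
def save(arm,cam,name,box=None,k=1):
    a=arm.snapshot(cam)[:,:,::-1]
    if box:a=a[box[1]:box[3],box[0]:box[2]]
    cv2.imwrite(f"pics/{name}.png",cv2.resize(a,None,fx=k,fy=k,interpolation=cv2.INTER_CUBIC))
E
python3 - <<'E'
from rig import arm
from h import *
# shelf corner by triangulation
def ray(c,uv):
    c=arm.get_calibration(c);T=np.array(c["cam_to_world"]);return T[:3,3],T[:3,:3]@np.linalg.solve(c["intrinsics"],[*uv,1])
(o1,d1),(o2,d2)=ray("top",(97,97)),ray("side",(283,92))
s=np.linalg.lstsq(np.column_stack([d1,-d2]),o2-o1,rcond=None)[0];print("shelf",o1+s[0]*d1,o2+s[1]*d2)
q=arm.current_joint_positions()
for tx,n in((Y,"Y"),(-Y,"-Y"),(X,"X"),(-X,"-X")):
    for p in((-76,108,150),(-145,0,60),(75,0,110)):
        r=arm.solve_ik(W(*p),R(tx));print(n,p,None if r is None else np.round(r,0))
E
```

```text
shelf [0.73869804 0.33812061 0.34767574] [0.74104417 0.33707966 0.34794702]
Y (-76, 108, 150) [ -9.  22. 100.  -0.  58. -31.]
Y (-145, 0, 60) [-24.  30. 105.  -0.  45. -46.]
Y (75, 0, 110) [-10.  38.  75.  -0.  67. -32.]
-Y (-76, 108, 150) [ -9.  22. 100.  -0.  58. 149.]
-Y (-145, 0, 60) [-24.  30. 105.  -0.  45. 134.]
-Y (75, 0, 110) [-10.  38.  75.  -0.  67. 148.]
X (-76, 108, 150) [ -9.  22. 100.  -0.  58.  59.]
X (-145, 0, 60) [-24.  30. 105.  -0.  45.  44.]
X (75, 0, 110) [-10.  38.  75.  -0.  67.  58.]
-X (-76, 108, 150) [  -9.   22.  100.   -0.   58. -121.]
-X (-145, 0, 60) [ -24.   30.  105.   -0.   45. -136.]
-X (75, 0, 110) [ -10.   38.   75.   -0.   67. -122.]
```

The shelf front is at x≈0.74, z≈0.35, so I'll keep the wrist clear of it. I'll start by nudging the plate's left edge to square and centre it.

```bash
python3 - <<'E'
from rig import arm
from h import *
arm.grip(0.0)
arm.move_to(W(-76,110,150),R(Y))
arm.move_l(W(-76,110,3),feed=.2);print(arm.current_t(),arm.current_force())
arm.move_l(W(-76,76,3),feed=.06);print(arm.current_t(),arm.current_force(),loc(arm.current_ee_pos()))
arm.move_l(W(-76,84,3),feed=.1)
arm.move_l(W(-150,84,60),feed=.25)
arm.move_to(W(-175,0,60),R(X));arm.grip(0.091)
print(arm.current_t())
save(arm,"top","t1",(275,145,415,285),4)
E
```

```text
4.675 [-0.03783948  1.19222112  0.51302398]
5.3917 [ 0.28075543 -0.18781342 -0.13882877] [-76.1  75.9   2.9]
8.8667
```

View pics/t1.png

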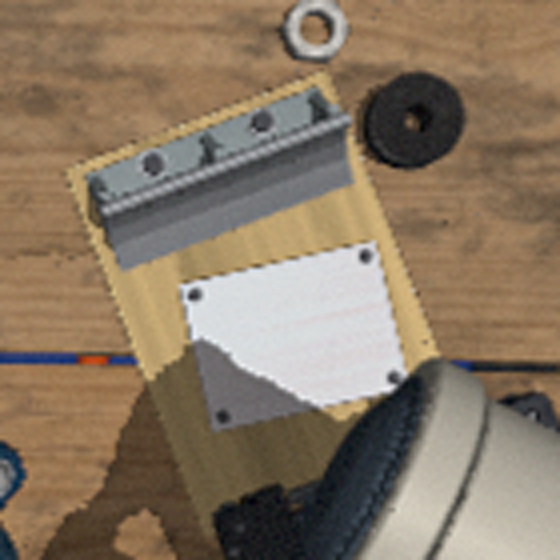

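The plate is now near the stop's centre line, with its corners at (180,287), (377,242), (405,385) and (212,430). It's still about 7° off, and the two-finger push should square that. Next I'll push in steps and watch the force.

```bash
python3 - <<'E'
from rig import arm
from h import *
arm.move_l(W(-160,0,2.5),feed=.2);f0=np.array(arm.current_force());print(arm.current_t(),f0)
for x in list(range(-130,-30,10)):
    arm.move_l(W(x,0,2.0),feed=.08)
    f=np.array(arm.current_force())-f0;print(x,round(arm.current_t(),2),np.round([f@X,f@Y,f[2]],1),loc(arm.current_ee_pos()))
    if abs(f@X)>15:break
save(arm,"side","s1",(220,200,380,300),4)
E
```

```text
9.3667 [-0.42159662 -0.2414549   0.02457989]
-130 9.89 [ 0.8  0.3 -0.2] [-129.7    0.2    2. ]
-120 10.17 [ 0.2  0.5 -0.2] [-1.196e+02 -1.000e-01  2.000e+00]
-110 10.44 [-0.6 -0.1  0.2] [-1.095e+02 -1.000e-01  2.000e+00]
-100 10.72 [ 0.  -0.3 -0.4] [-99.7  -0.1   2. ]
-90 10.99 [0.5 0.3 0.2] [-89.8  -0.    2. ]
-80 11.27 [ 0.2 -0.  -0.4] [-79.9  -0.    2. ]
-70 11.54 [ 0.5 -0.7 -0.1] [-69.8  -0.1   2. ]
-60 11.82 [-0.2 -0.2 -0.3] [-59.7  -0.1   2. ]
-50 12.09 [ 1.   0.6 -0.1] [-49.7  -0.1   2. ]
-40 12.37 [0.1 1.1 1. ] [-39.7  -0.1   2. ]
```

View pics/s1.png

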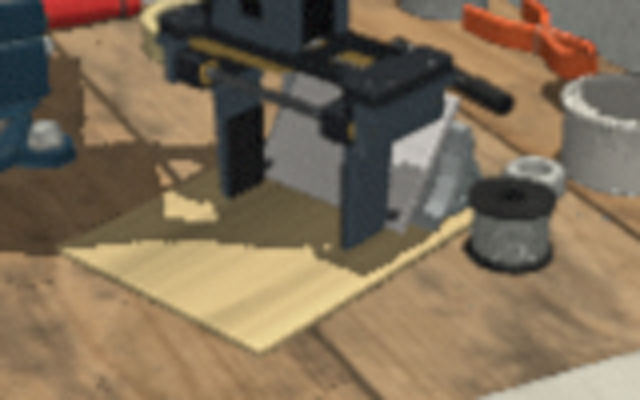

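The plate is tilted up between the fingers and the stop and is still climbing, with its right edge at about (400,225)–(450,100) in the crop. I'll finish the push in small steps.

```bash
python3 - <<'E'
from rig import arm
from h import *
for x in (-34,-31,-28,-26,-24,-22.5,-21,-19.5):
    arm.move_l(W(x,0,2.0),feed=.05)
    f=np.array(arm.current_force());print(x,round(arm.current_t(),2),np.round([f@X,f@Y,f[2]],1),loc(arm.current_ee_pos()))
    if abs(f@X)>6:break
arm.move_l(W(-60,0,2),feed=.12);arm.move_l(W(-130,0,150),feed=.25)
save(arm,"side","s2",(220,200,380,300),4);save(arm,"top","t2",(275,145,415,285),4);print(arm.current_t())
E
```

```text
-34 12.68 [0.  0.1 0.1] [-33.7  -0.    2. ]
-31 12.93 [ 1.1 -0.3 -0.1] [-30.8  -0.    2. ]
-28 13.18 [ 0.3  0.  -0.2] [-27.8  -0.    2. ]
-26 13.43 [-0.  -0.  -0.4] [-25.9   0.    2. ]
-24 13.68 [-7.   0.1  4.7] [-24.7   0.2   2. ]
15.0417
```

View pics/s2.png

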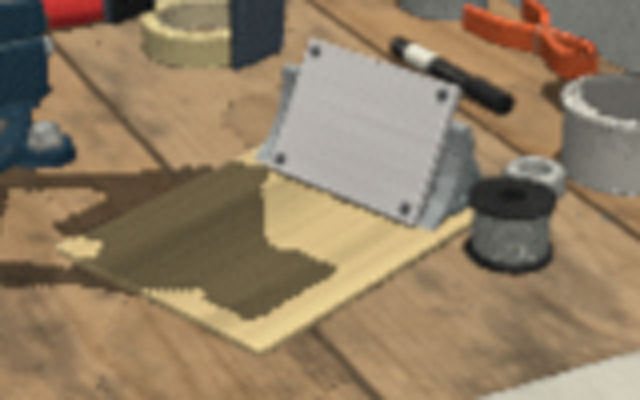

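View pics/t2.png

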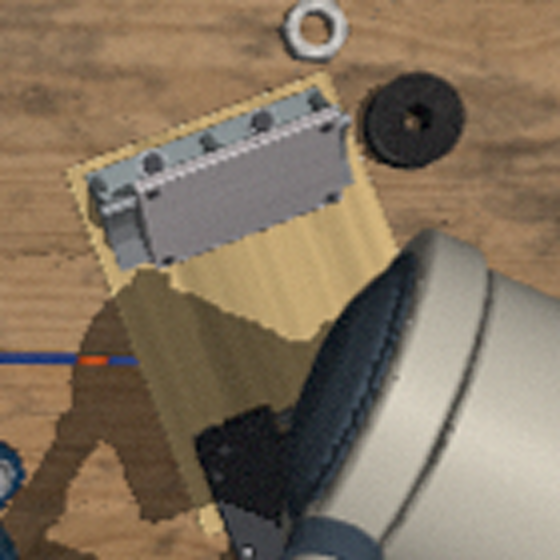

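The plate leans steadily on the stop, with its top edge running (138,187)–(345,108) in the crop and its centre about 10 mm to the right. Now I'll go over it, come down behind, and push it back.

```bash
python3 - <<'E'
from rig import arm
from h import *
t=np.radians(10);z=np.sin(t)*X-np.cos(t)*np.array([0,0,1.]);Rt=np.column_stack([np.cross(Y,z),Y,z])
if np.linalg.det(Rt)<0: raise SystemExit("det")
a=R(X)[:,1]; 
if a@Y<0: Rt=np.column_stack([-Rt[:,0]*-1*-1,-Y,z])
print(np.linalg.det(Rt),Rt[:,0]@X)
if np.linalg.det(Rt)<.9: raise SystemExit("bad R")
arm.move_l(W(80,-10,150),Rt,feed=.2)
f=np.array(arm.current_force());print(arm.current_t(),f.round(1))
arm.move_l(W(80,-10,69),feed=.15)
for x in range(70,-31,-10):
    arm.move_l(W(x,-10,69),feed=.07)
    f=np.array(arm.current_force());print(x,round(arm.current_t(),2),np.round([f@X,f@Y,f[2]],1))
    if np.linalg.norm(f)>20:break
save(arm,"side","s3",(220,200,380,300),4)
E
```

```text
0.9999999999999999 0.9848077530122079
16.2417 [-0.4 -0.   0.4]
70 17.23 [ 0.  -0.7  0.3]
60 17.52 [-0.4  0.3 -0.3]
50 17.81 [-0.2  0.3  0.1]
40 18.1 [ 1.  -0.3  0.1]
30 18.39 [0.9 0.5 0.2]
20 18.68 [ 0.5 -0.1 -0.4]
10 18.98 [ 0.5  0.5 -0.4]
0 19.27 [ 0.5  0.7 -0.3]
-10 19.56 [0.3 0.9 0.3]
-20 19.85 [ 1.2  0.3 -0. ]
-30 20.14 [-0.  -0.1 -0. ]
```

View pics/s3.png

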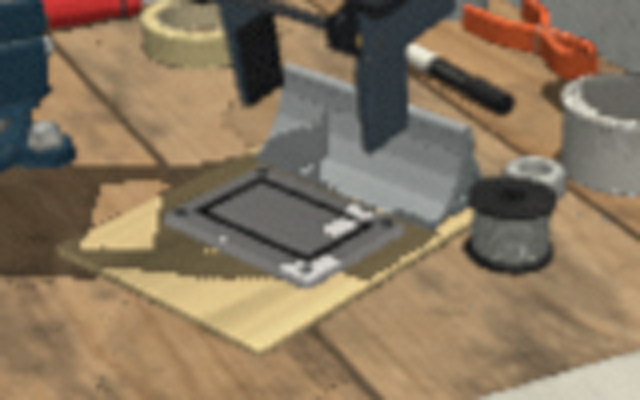

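The plate has turned over and lies gasket side up on the board, at about (165–400, 170–285) in the crop. I'll retract and check from above.

```bash
python3 - <<'E'
from rig import arm
from h import *
arm.move_l(W(-50,-10,180),feed=.2)
arm.move_to(np.array([.35,.35,.3]),R(X))
arm.sleep(.3);save(arm,"top","t3",(275,145,415,285),4);print(arm.current_t())
E
```

```text
23.1583
```

View pics/t3.png

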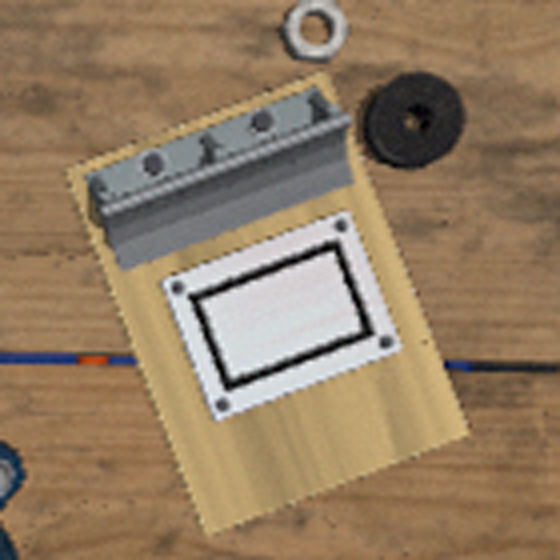

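The plate is flat and wholly on the board, gasket up, with corners (163,283), (350,212), (400,345) and (217,420). The nut and spool haven't moved, so I'll hand in.

```bash
python3 -c "
from rig import arm
arm.sign_off();print(arm.current_t())"
```

```text
the job is handed in; nothing more can be done
the job is handed in; nothing more can be done
```

The cover plate is turned over and lies flat in front of the stop, gasket face up and wholly on the board. I handed the job in at about 23 s of the 50 s allowed.

- **Squaring:** I first nudged the plate's left edge with closed fingertips to bring it onto the stop's centre line. It was still about 7° off square, and the two-finger push took care of that.
- **Standing it up:** I pushed the near edge with both fingertips until the far edge climbed the stop. The plate stayed leaning there after I backed off. The highest push force I read was about 8 N.
- **Turning it over:** I came down behind the upper edge and pushed it back over the stop. It fell the last part freely, and no force above about 1.5 N showed during that push.

**Last checks:** the final top view, with the arm clear, shows the plate flat with the full gasket frame visible. The nut and spool are at the same pixels as at the start. The tin, marker, tape roll, screwdriver and offcut were outside that last crop, so I did not check them again after the final move. The arm's path stayed well away from them. No check failed or disagreed.

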